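# Fit a stand leg to its mark and lock its cam lever

### The arm

A 6-joint arm with a two-finger parallel gripper is mounted at the origin on a cart in front of the work surface, level with it; the furniture and walls round the work are solid. World frame = base frame: x ahead of the robot, y to its left, z up, the work surface at z = 0. Lengths are in m, angles in rad, forces in N, time in s.
With the tool pointing down it reaches from about 0.25 to 0.775 m from the base axis. Payload 4 kg.
Tool frame: the origin (TCP) lies between the finger pads; the fingertips stand 14 mm ahead of it and the grasp point (between the pads) lies 5 mm behind it (robot.nose_length is the distance from the TCP to the fingertips, in m); z points along the fingers, y is the direction in which the jaws open and shut (so a half turn about z gives the same grasp; the last joint's range is limited). The gripper opens to 94 mm and grips with 3 to 60 N. Pads are 16 mm wide; open, the fingers measure 119 mm over their backs; the gripper's body (75 mm by 177 mm) begins 78 mm behind the grasp point.
Start: joints at [-1.277, 0.087, 1.371, -0, 1.684, -0.103], TCP at [0.213, -0.507, 0.22] pointing down, gripper open.
Joint ranges: [-3.1, 3.1], [-0.76, 2.03], [0.27, 2.55], [-1.08, 4.22], [0.17, 2.65], [-2.57, 2.57]. Speed limits (rad/s): [2.79, 2.79, 3.14, 3.14, 3.14, 3.14].

### API

Orientations are given as [roll, pitch, yaw] about the fixed x, y, z axes, in that order (R = Rz(yaw) Ry(pitch) Rx(roll)).
In Python, from bench import robot, eyes, finder gives the robot as it stands.
- The arm moves only by the tool play_rows, never from a script. Its argument "rows" is a list of rows, each an object with "linear": the shift along the tool's x, y, z in cm, a list of three; "spin": the turn about the tool's z in degrees. A call has 1 to 12 rows; each row shifts and turns the commanded pose from where the row before left it, along the tool's axes as they then stand; what a row does not reach is not made up. A row lasts 1/12 s, in which the tool goes at most 41.7 mm and 7.16 degrees, less where a joint would pass 70% of its speed; a pose out of reach is approached as far as the arm can. A call with a gripper value outside its range is refused whole. "claw" is the finger opening in cm, from 0 to 9.4, set as the call begins (left out, the last holds). The fingers move at their own pace and stop on an object; the grip force is fixed at half the most. Time passes only in rows, so rows that do not move let the fingers close. It gives the time, the measured TCP pose, the force and the opening at its end, in the units of the state.
- robot.get_obs(): the state, without advancing time (a new reading comes with each control period).
- eyes.snapshot(name): name is "side" or "top"; returns a dict with "frame" (400x640x3 uint8, red, green, blue), "fx", "fy", "cx", "cy" (pixels), "rvec" (rotation vector, rad) and "tvec" (3), from world to camera coordinates, as OpenCV has them. Camera axes: x right, y down, z forward; pixel columns grow to the right and rows downward; lengths in m; the calibration is good to about 2 mm. A picture is of the moment at which its call begins. There is no depth.
- robot.close_job(): hands the job in, once; it reports no verdict.
Trained networks look in a picture, given as the dict that the camera call returned (one of the last four; its "shot" number tells which), for a name from the list of things; names that differ only in an ending like _2 or _b are one class to them, and where a whole thing is asked for, a point or a joint stands for the part that bears it (a point fixed in the world has none). Each returns a list of dicts, best first, with "conf" (0 to 1); they miss things now and then, are a little off and sometimes report something else, mostly with a low value. They report only what shows in the picture. A call takes as long as a camera call. They do not tell look-alikes from the thing itself.
- finder.silhouettes(picture, name): "pixels" (400x640 bool, what is visible of it) and "box" ([centre column, centre row, width, height] in pixels, round what is visible of it).
The state is a dict: "time": time; "joint_positions": joint angles; "qvel": joint speeds; "joint_torque": joint torques, N m; "tool_pos": TCP position; "ee_rot": TCP orientation; "wrist_force": force on the tool from outside, world axes, zero at the start; "wrist_torque": the same for the moment, N m; "width": finger opening in m.
Only numpy, scipy, OpenCV 4.12 (cv2) and the standard library are available. Lean on these libraries where they do the work, as an engineer would, in place of code of your own. Each camera call takes 0.05 s, during which the arm holds its last target. There are 200 camera calls.

### The job

Take the long leg with the dark ring mark out of the wooden rack and lower it, rubber foot up, through the round eye of the stand head until its ring mark is level with the top of the eye, leaving the cam lever open until then. Keep the leg gripped at the mark and, without letting go, turn the gripper about the leg so that a finger sweeps the lever's upright paddle all the way to its shut end. Finish still holding the leg at its mark with the lever shut, and leave the short leg and the other things on the bench where they are.

Things in the scene. Friction and masses are not known exactly. Their poses are not given: they have to be found in the camera images.
- leg: Long leg: round aluminium tube 19 mm in diameter, 161 mm long, about 120 g, standing upright in one of the two holes of the rack (in either hole). Origin at the centre of its lower end, z up along the tube. The lower end is chamfered (12 mm wide at the very end, full width 5 mm up); the top 22 mm is a black rubber foot of the same diameter. A dark ring mark 4 mm wide runs round it 95 mm above the lower end, so 66 mm of leg stand above the mark.
- leg_mark (a point): Middle of the ring mark on the long leg's axis, 95 mm above its lower end.
- short_leg: Short leg without a ring mark, same tube and rubber foot, 100 mm long, in the other hole of the rack; not needed. Origin at the centre of its lower end.
- rack: Fixed wooden block, 140 mm (its x) by 52 mm (its y) by 60 mm high, with two upright blind holes of 24 mm diameter at x = -40 and +40 mm, floor 8 mm above the bench. Origin at the centre of its underside.
- stand: Stand head, fixed upside-down to the bench: dark base plate (10 mm thick, x from -50 to +80 mm, 100 mm wide) with a grey column 42 to 58 mm from the eye's axis on its +x side, 100 mm high, that carries the round eye. Origin on the bench on the axis of the eye, z up.
- eye (a point): Centre of the top rim of the eye, 125 mm above the bench: upright aluminium collar, bore 22 mm, flaring in its top 12 mm to a 30 mm wide mouth (41 mm outside at the rim), 39 mm long, open at both ends. Below the eye 76 mm are free down to the base plate, so a leg that is let go with the lever open drops 20 mm below its mark. The leg's mark belongs at the height of this point.
- lever (a joint): Cam lever, a ring round the eye with one upright paddle; it turns about the eye's upright axis. 0 = fully open, 1.1 rad = shut against its stop; it grows clockwise seen from above. It starts between 0 and 0.25 and stays where it is left (friction about 0.08 N m). Closing it presses a sprung shoe in the eye's wall sideways on the leg with up to about 10 N.
- paddle (a point): Centre of the lever's upright paddle, 34 mm from the eye's axis. The paddle is a radial plate 6 mm thick reaching from 18 to 48 mm from the axis and from below the eye's rim up to 40 mm above the rim; fingers that hold the leg within 40 mm above the rim meet it when they turn clockwise about the leg. At lever 0 it points to -1.2 rad, shut to -2.3 rad, measured counter-clockwise from the stand's x axis.
- tape_roll: Bystander: roll of blue tape lying flat, 84 mm wide, 19 mm high, origin at the centre of its underside.
- wood_block: Bystander: wood block, 40 x 60 x 20 mm, origin at the centre of its underside.
- angle_bracket: Bystander: metal angle bracket, 30 x 40 x 40 mm, origin at the centre of its underside.
- hex_key: Bystander: black hex key lying flat, 35 x 95 x 9 mm, origin at the centre of its underside.
Things that resemble listed ones, but are neither listed nor needed, are in the scene too. What is shaped like the leg but purple is not meant.

How it is judged:
On the way, in this order (a step that is already met when the one before it is completed fails the run):
1. the long leg is through the eye and held with its mark level with the rim, the lever still open (z of leg_mark in the frame of eye between -0.006 and 0.006 m and horizontal distance between leg_mark and eye below 0.004 m and angle between leg's own z axis and vertical below 0.08 rad and contact force between the fingers and leg above 2 N and value of joint lever below 0.4 rad), for 0.2 s.
2. the lever is swung shut with the leg still held at its mark (z of leg_mark in the frame of eye between -0.006 and 0.006 m and horizontal distance between leg_mark and eye below 0.004 m and angle between leg's own z axis and vertical below 0.08 rad and contact force between the fingers and leg above 2 N and value of joint lever above 0.98 rad), for 0.2 s.
At the end, for the whole second after the job is handed in: The long leg is upright (within 0.08 rad) in the eye, its ring mark within 6 mm of the height of the eye's rim and 4 mm of its axis, the lever is at 0.98 rad or more (shut), the fingers still press on the leg with more than 2 N and it is at rest; the short leg stands in the rack (all of step 2 and linear speed of leg below 0.02 m/s and angle between short_leg's own z axis and vertical below 0.1 rad); the arm keeps its last pose, push and grip.
It fails at once if the lever is swung while the leg is not held at its mark (let go, or more than 10 mm off) (value of joint lever above 0.45 rad and (contact force between the fingers and leg below 0.3 N or z of leg_mark in the frame of eye below -0.01 m or z of leg_mark in the frame of eye above 0.01 m)).
It fails at once if the short leg or another thing on the bench is moved by more than 25 mm (distance of any of tape_roll, wood_block, angle_bracket, hex_key, short_leg from where it was at the start of the episode above 0.025 m).
It also fails if it takes over 58 s, if anything falls off the work surface, if the arm or the gripper's body presses on something with over 40 N, if the wrist force passes 120 N, or if a joint passes its speed limit or range.

## Working session

There is one attempt and no reset: what is moved stays moved. The work goes in short steps, Python scripts to look and compute and a tool call to move; the robot and the scene stay as the last step left them, time stands still between calls to the robot, and variables do not carry over. Pictures are saved under pics/ and viewed, about 8 in all and at most 12, crops included, and the job is handed in when it is done.

Besides the shell and the picture viewer there is one more tool, called after ">>>" as name(argument=value, ...), one argument or row to a line, values as JSON. play_rows: Moves the arm, as the interface text tells. Its arguments: {"type":"object","properties":{"rows":{"type":"array"},"claw":{"type":"number"}},"required":["rows"]}

```bash
ls; mkdir -p pics; python3 - <<'E'
from bench import robot, eyes, finder
import cv2,numpy as np
o=robot.get_obs();print(o['time'],o['tool_pos'],o['ee_rot'],o['width'])
for n in('side','top'):
    p=eyes.snapshot(n);cv2.imwrite(f'pics/{n}0.png',p['frame'][:,:,::-1])
    print(n,p['fx'],p['cx'],p['cy'],np.round(p['rvec'],4),np.round(p['tvec'],4))
    for k in('leg','short_leg','rack','stand','lever','paddle'):
        for d in finder.silhouettes(p,k)[:4]: print(k,round(d['conf'],2),np.round(d['box']))
E
```

```text
pics
0.0 [ 0.21237749 -0.50678728  0.21831697] [-3.13941712e+00 -2.03106407e-04  3.96767752e-01] 0.09443367734194358
side 430.76398440533245 319.29415699599406 188.67959606763836 [ 2.2541 -0.3501  0.1412] [-0.6398  0.0423  1.1092]
leg 0.75 [336. 220.  13.  56.]
leg 0.58 [324. 241.  11.  42.]
short_leg 0.7 [284. 267.   9.  24.]
short_leg 0.18 [323. 240.  14.  47.]
rack 0.89 [307. 276.  72.  59.]
rack 0.5 [304. 186.  56.  70.]
stand 0.91 [304. 185.  54.  63.]
lever 0.71 [296. 166.  22.  24.]
lever 0.35 [305. 276.  68.  56.]
paddle 0.69 [296. 167.  24.  23.]
top 435.76370314333013 307.35353094998555 197.87006137113403 [ 2.1912 -2.179   0.1075] [-0.2756  0.5928  0.8878]
leg 0.7 [344. 190.  13.  17.]
leg 0.5 [385. 218.  21.  10.]
short_leg 0.53 [264. 215.  25.  25.]
short_leg 0.5 [388. 260.  12.  14.]
rack 0.64 [382. 241.  36.  71.]
stand 0.74 [258. 211.  50.  61.]
lever 0.53 [256. 209.  50.  62.]
lever 0.45 [259. 216.  38.  28.]
paddle 0.56 [265. 214.  27.  24.]
```

```bash
python3 - <<'E'
import cv2,numpy as np
a=cv2.imread('pics/side0.png')[110:320,200:440];b=cv2.imread('pics/top0.png')[130:310,200:440]
a=cv2.resize(a,None,fx=3.3,fy=2.8,interpolation=3) if 0 else cv2.resize(a,None,fx=2.8,fy=2.8,interpolation=2)
b=cv2.resize(b,None,fx=3.3,fy=3.3,interpolation=2)
cv2.imwrite('pics/side0c.png',a);cv2.imwrite('pics/top0c.png',b)
E
```

```text
(no output)
```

View pics/side0c.png

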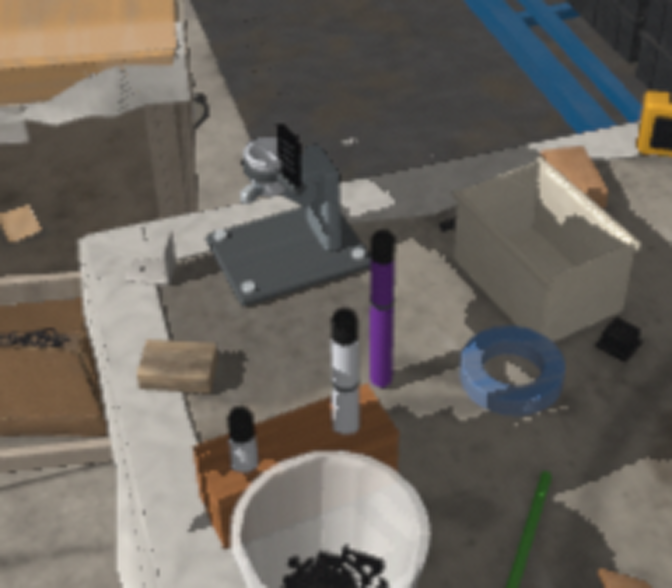

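View pics/top0c.png

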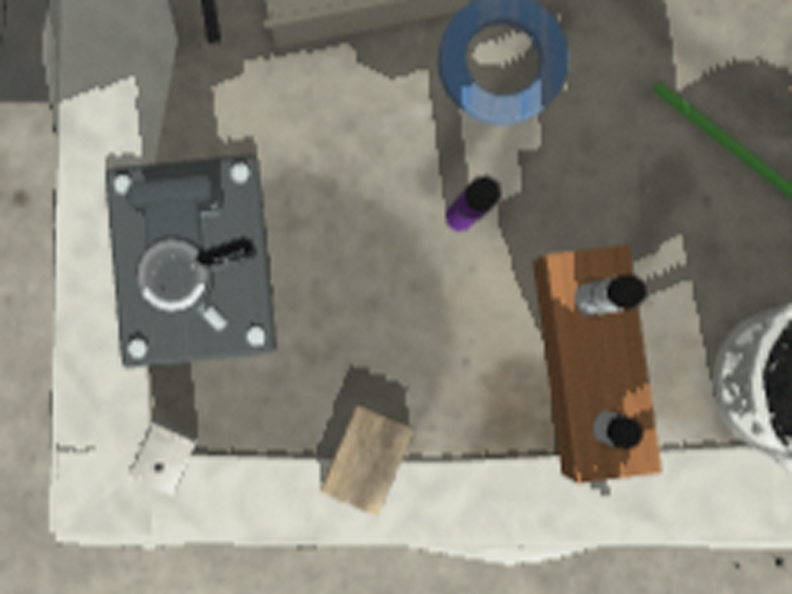

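View pics/top0.png

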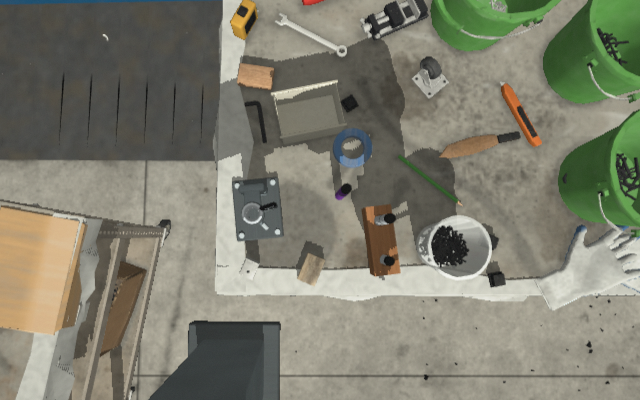

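In the top view I see three candidates for the leg:
- the silver leg with a ring in the rack, top at (390,218)
- the short silver leg in the rack, (388,260)
- the purple free-standing leg, (346,188)

In the side view these are at (323,221), (286,258) and (336,195). I choose the ringed silver leg: it shows a ring at side (323,248) in the crop. The stand's eye is at top (252,213) and side (294,166).

```bash
cat > h.py <<'E'
import numpy as np,cv2
from scipy.optimize import least_squares
def cam(p): 
    return cv2.Rodrigues(np.array(p['rvec'],float))[0],np.array(p['tvec'],float).ravel(),p
def ray(p,uv):
    R,t,_=cam(p); d=R.T@np.array([(uv[0]-p['cx'])/p['fx'],(uv[1]-p['cy'])/p['fy'],1]); return -R.T@t,d
def atz(p,uv,z):
    c,d=ray(p,uv); return c+d*(z-c[2])/d[2]
def proj(p,X):
    R,t,_=cam(p); q=np.atleast_2d(X)@R.T+t
    return np.c_[q[:,0]/q[:,2]*p['fx']+p['cx'],q[:,1]/q[:,2]*p['fy']+p['cy']]
def tri(obs):
    A=np.zeros((3,3));b=np.zeros(3)
    for p,uv in obs:
        c,d=ray(p,uv);d=d/np.linalg.norm(d);M=np.eye(3)-np.outer(d,d);A+=M;b+=M@c
    return np.linalg.solve(A,b)
E
python3 - <<'E'
from h import *
from bench import robot,eyes
np.set_printoptions(precision=4,suppress=True)
S=eyes.snapshot('side');T=eyes.snapshot('top')
s=lambda x,y:(200+(x+.5)/2.8-.5,110+(y+.5)/2.8-.5)
t=lambda x,y:(200+(x+.5)/3.3-.5,130+(y+.5)/3.3-.5)
for n,a,b,z in [('legtop',s(344,316),t(629,292),.169),('short',s(241,414),t(623,432),.108),('eye',s(263,157),t(172,274),.125),('purpletop',s(382,238),t(485,190),.161)]:
    print(n,tri([(S,a),(T,b)]),'side@z',atz(S,a,z),'top@z',atz(T,b,z))
print('mark side', atz(S,s(345,387),.103))
print('base',[atz(T,t(*q),.01)[:2] for q in [(107,160),(257,155),(275,350),(123,365)]])
print('base side',[atz(S,s(*q),.01)[:2] for q in [(208,238),(248,300),(375,265)]])
print('rack',[atz(T,t(*q),.06)[:2] for q in [(572,252),(630,247),(661,470),(582,477)]])
print('paddle',[atz(T,t(*q),.165)[:2] for q in [(202,258),(252,246)]])
print('tape,block',atz(T,t(503,60),.01),atz(T,t(365,458),.02))
print('cams',ray(S,(0,0))[0],ray(T,(0,0))[0])
E
```

```text
legtop [ 0.5482 -0.4185  0.1638] side@z [ 0.5474 -0.4236  0.169 ] top@z [ 0.5472 -0.4172  0.169 ]
short [ 0.4698 -0.427   0.1007] side@z [ 0.4698 -0.4334  0.108 ] top@z [ 0.4692 -0.4254  0.108 ]
eye [ 0.557  -0.1659  0.1138] side@z [ 0.5526 -0.1801  0.125 ] top@z [ 0.5577 -0.1674  0.125 ]
purpletop [ 0.603  -0.3415  0.1549] side@z [ 0.6004 -0.348   0.161 ] top@z [ 0.6026 -0.3409  0.161 ]
mark side [ 0.5461 -0.4278  0.103 ]
base [array([ 0.6371, -0.1111]), array([ 0.6411, -0.2083]), array([ 0.5149, -0.2213]), array([ 0.5048, -0.124 ])]
base side [array([ 0.5054, -0.1356]), array([ 0.5205, -0.2267]), array([ 0.64  , -0.2186])]
rack [array([ 0.5758, -0.4048]), array([ 0.5791, -0.4405]), array([ 0.4437, -0.4578]), array([ 0.4393, -0.4098])]
paddle [array([ 0.5644, -0.1879]), array([ 0.571 , -0.2147])]
tape,block [ 0.7049 -0.3687  0.01  ] [ 0.4471 -0.2792  0.02  ]
cams [ 0.3793 -0.9727  0.7426] [ 0.5173 -0.2596  0.9383]
```

>>> play_rows(
  rows=[
    {"linear": [0,0,-3],"spin": 0},
    {"linear": [3.4,0.5,-3],"spin": 0},
    {"linear": [3.4,0.5,0],"spin": 0},
    {"linear": [3.4,0.5,0],"spin": 0},
    {"linear": [3.4,0.5,0],"spin": 0},
    {"linear": [3.4,0.5,0],"spin": 0},
    {"linear": [3.4,0.5,0],"spin": 0},
    {"linear": [3.4,0.5,0],"spin": 0},
    {"linear": [3.4,0.5,0],"spin": 0},
    {"linear": [3.5,0.5,0],"spin": 0},
    {"linear": [3.6,0.5,0],"spin": 0},
    {"linear": [0,0,0],"spin": 0},
  ],
  claw=7,
)

```text
time: 1.8
tool_pos: [0.5509, -0.4183, 0.274]
ee_rot: [-3.139, -0.002, 0.404]
wrist_force: [-0.2, 1.2, -0.9]
width: 0.07
```

```bash
python3 - <<'E'
from h import *
from bench import robot,eyes
o=robot.get_obs();print(o['time'],o['tool_pos'],o['ee_rot'],o['joint_positions'],o['width'],o['wrist_force'])
S=eyes.snapshot('side');T=eyes.snapshot('top')
a=S['frame'][110:320,220:420,::-1];b=T['frame'][130:310,220:470,::-1]
a=cv2.resize(a,None,fx=2.2,fy=2.2,interpolation=2);b=cv2.resize(b,None,fx=1.4,fy=1.4*a.shape[0]/(1.4*180)*1/1 if 0 else 1.4)
c=np.zeros((a.shape[0],800,3),np.uint8);c[:,:a.shape[1]]=a;b=b[:,:800-a.shape[1]];c[:b.shape[0],a.shape[1]:a.shape[1]+b.shape[1]]=b
cv2.imwrite('pics/1.png',c)
E
```

```text
1.8 [ 0.55091469 -0.41833498  0.27403228] [-3.13854979e+00 -1.85012194e-03  4.03849014e-01] [-0.73281414  0.41835879  0.85974969  0.00309165  1.86546524  0.43502531] 0.06997588226777735 [-0.18992099  1.15011622 -0.90383929]
```

View pics/1.png

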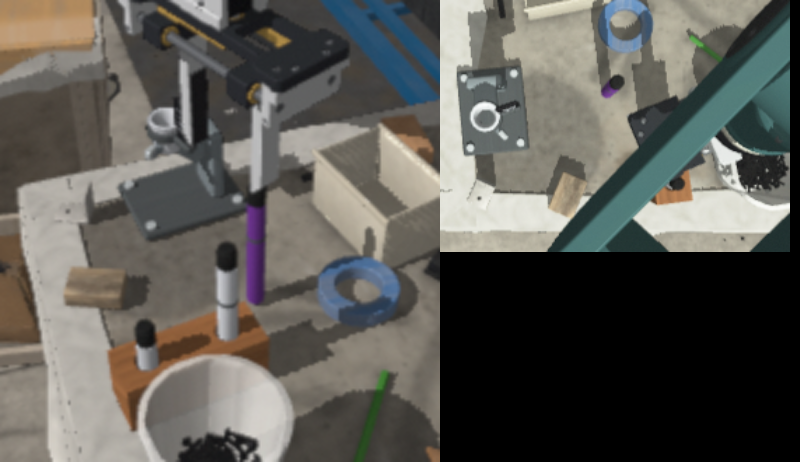

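```bash
python3 - <<'E'
from h import *
from bench import robot,eyes
np.set_printoptions(precision=2,suppress=True)
o=robot.get_obs();P=o['tool_pos']
S=eyes.snapshot('side')
y=o['ee_rot'][2];d=np.array([np.sin(y),-np.cos(y),0])
tip=P+[0,0,-.014]
print('tips proj',proj(S,[tip,tip+d*.04,tip-d*.04]))
for xy in [(.5472,-.4172),(.548,-.420),(.549,-.424)]:
    print(xy,proj(S,[[*xy,.169],[*xy,.103],[*xy,.06]]))
im=S['frame'][150:300,290:360].astype(int)
for r in range(200,265,3):
    row=S['frame'][r,305:342].astype(int); print(r,row.sum(1)//3)
E
```

```text
tips proj [[320.93 183.97]
 [336.25 195.4 ]
 [306.54 173.23]]
(0.5472, -0.4172) [[321.4  220.27]
 [321.78 243.94]
 [322.02 258.12]]
(0.548, -0.42) [[322.25 221.18]
 [322.59 244.85]
 [322.8  259.03]]
(0.549, -0.424) [[323.4  222.49]
 [323.69 246.17]
 [323.86 260.35]]
200 [ 75  76  74  74  75  75  75  75  75  74  75  75  74  72  72  69  69  74
  75  79 109 162 167 166 147  84  47  38  32  30  27  27  24  19  24  55
 104]
203 [ 75  74  75  74  75  75  75  75  75  75  75  75  74  74  74  72  74  72
  73  73  74  76  81  79  75  72  73  71  60  46  36  29  26  23  32  67
 111]
206 [ 75  74  75  75  74  74  74  73  73  74  73  74  74  74  74  73  72  68
  64  61  57  53  50  51  53  61  73  86  96  93  88  80  71  62  57  75
 112]
209 [ 75  74  75  75  75  72  72  69  65  61  57  53  49  47  48  47  51  56
  65  84  88  90  91  97 109 115 114 104  97  93  88  79  71  63  58  73
 112]
212 [ 59  55  51  48  49  51  56  57  56  59  68  85  89  96  97  96  97  99
 100  99  98  97  96  96  95  98 100  99  98  93  87  79  70  62  57  81
 124]
215 [ 84  89  91  94  99 101 100  98  98  97  97  95 
[... 1898 characters left out ...]
46 129 115 107 102  98 101 102 101 103 106 114 118 118 115 112 112 113
 112]
254 [117 117 116 115 110 107 107 106 104 104 104 104 106 139 192 192 181 167
 149 130 115 107  97  80  72  69  59  57  56  57  68  94 108 106 103 100
  99]
257 [103 102 102 102 101 101 100 100  96  98  98  98  99 120 172 189 181 166
 147 128 114 106  95  70  55  53  54  55  56  56  56  58  70  92 103 102
 102]
260 [ 98  97  99  98  99  99  99 100 101 100  98  94  79 100 165 188 179 164
 148 128 113 105  94  67  54  57  60  59  68  88  95  96  95  95  99 109
 117]
263 [ 68  65  57  55  54  55  56  56  56  60  78  97  98 100 129 179 175 162
 145 126 111 104  98  94  96  95  93  93  92  90  91  93  94  93  92  92
  88]
```

The ringed leg's axis measures about (0.548, -0.420), with the mark at z≈0.103 and the gripper above it. In pics/1.png the open fingers straddle its line, and the purple leg is clear. I descend and grip next.

>>> play_rows(
  rows=[
    {"linear": [-0.3,0,1],"spin": 0},
    {"linear": [0,0,2],"spin": 0},
    {"linear": [0,0,2],"spin": 0},
    {"linear": [0,0,2],"spin": 0},
    {"linear": [0,0,2],"spin": 0},
    {"linear": [0,0,2],"spin": 0},
    {"linear": [0,0,2],"spin": 0},
    {"linear": [0,0,1.2],"spin": 0},
    {"linear": [0,0,0.6],"spin": 0},
    {"linear": [0,0,0],"spin": 0},
    {"linear": [0,0,0],"spin": 0},
  ],
)

```text
time: 2.87
tool_pos: [0.5423, -0.4234, 0.13]
ee_rot: [3.14, -0.0, 0.396]
wrist_force: [0.9, 1.0, -0.1]
width: 0.0698
```

>>> play_rows(
  rows=[
    {"linear": [0,0,0],"spin": 0},
    {"linear": [0,0,0],"spin": 0},
    {"linear": [0,0,0],"spin": 0},
    {"linear": [0,0,0],"spin": 0},
    {"linear": [0,0,0],"spin": 0},
    {"linear": [0,0,0],"spin": 0},
    {"linear": [0,0,0],"spin": 0},
    {"linear": [0,0,0],"spin": 0},
  ],
  claw=1,
)

```text
time: 3.53
tool_pos: [0.5426, -0.4227, 0.1288]
ee_rot: [-3.142, 0.0, 0.397]
wrist_force: [0.1, 0.1, 1.3]
width: 0.02
```

The TCP ended about 6 mm short along tool x, because the earlier pose had not settled. I'll regrip centred.

>>> play_rows(
  rows=[
    {"linear": [0,0,0],"spin": 0},
    {"linear": [0,0,0],"spin": 0},
    {"linear": [0,0,0],"spin": 0},
    {"linear": [0,0,0],"spin": 0},
    {"linear": [0.3,0,0.2],"spin": 0},
    {"linear": [0.3,0,0.1],"spin": 0},
    {"linear": [0,0,0],"spin": 0},
    {"linear": [0,0,0],"spin": 0},
  ],
  claw=4,
)

```text
time: 4.2
tool_pos: [0.5483, -0.4202, 0.1256]
ee_rot: [-3.141, 0.0, 0.397]
wrist_force: [-0.5, -0.0, 0.4]
width: 0.04
```

>>> play_rows(
  rows=[
    {"linear": [0,0,0],"spin": 0},
    {"linear": [0,0,0],"spin": 0},
    {"linear": [0,0,0],"spin": 0},
    {"linear": [0,0,0],"spin": 0},
    {"linear": [0,0,0],"spin": 0},
    {"linear": [0,0,0],"spin": 0},
    {"linear": [0,0,0],"spin": 0},
  ],
  claw=1,
)

```text
time: 4.78
tool_pos: [0.5481, -0.4205, 0.126]
ee_rot: [3.141, -0.0, 0.397]
wrist_force: [-0.3, -0.1, 0.6]
width: 0.0189
```

>>> play_rows(
  rows=[
    {"linear": [0,0,-0.5],"spin": 0},
    {"linear": [0,0,-1],"spin": 0},
    {"linear": [0,0,-2],"spin": 0},
    {"linear": [0,0,-2],"spin": 0},
    {"linear": [0,0,-2],"spin": 0},
    {"linear": [0,0,-2],"spin": 0},
    {"linear": [0,0,-2],"spin": 0},
    {"linear": [0,0,-2],"spin": 0},
    {"linear": [0,0,-2],"spin": 0},
    {"linear": [0,0,-2],"spin": 0},
    {"linear": [0,0,-0.5],"spin": 0},
    {"linear": [0,0,0],"spin": 0},
  ],
)

```text
time: 5.78
tool_pos: [0.5486, -0.4209, 0.3093]
ee_rot: [3.136, -0.002, 0.397]
wrist_force: [-0.5, -0.3, -0.6]
width: 0.0187
```

```bash
python3 - <<'E'
from h import *
from bench import robot,eyes
o=robot.get_obs();print(o['time'],o['tool_pos'],o['ee_rot'],o['joint_positions'],o['width'],o['wrist_force'])
S=eyes.snapshot('side')
a=S['frame'][60:320,230:410,::-1]
cv2.imwrite('pics/2.png',cv2.resize(a,None,fx=2.3,fy=2.3,interpolation=2))
E
```

```text
5.7833 [ 0.54863162 -0.42085644  0.30934276] [ 3.13617851e+00 -2.47930776e-03  3.96834377e-01] [-7.36280349e-01  4.22834945e-01  7.83799516e-01 -5.24919402e-05
  1.92900357e+00  4.37669763e-01] 0.018656423350604603 [-0.52616299 -0.30738598 -0.64149661]
```

View pics/2.png

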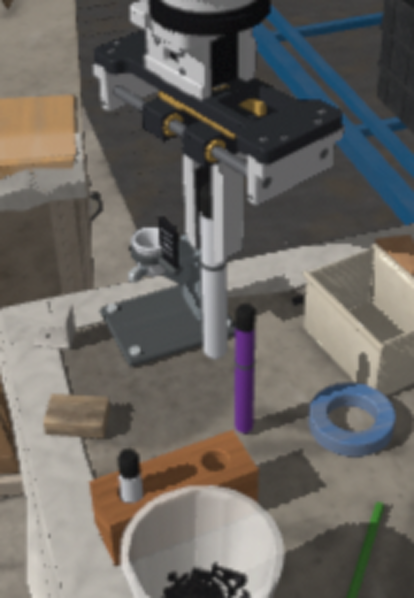

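Picture 2 shows the leg held nearly vertical at crop (212,280), its ring just below the fingertips, and the short leg undisturbed. Next I turn the gripper and carry the leg over the eye.

>>> play_rows(
  rows=[
    {"linear": [0,0,0],"spin": -4},
    {"linear": [0,0,0],"spin": -6},
    {"linear": [0,0,0],"spin": -6},
    {"linear": [0,0,0],"spin": -6},
    {"linear": [0,0,0],"spin": -6},
    {"linear": [0,0,0],"spin": -6},
    {"linear": [0,0,0],"spin": -6},
    {"linear": [0,0,0],"spin": -4},
    {"linear": [0,0,0],"spin": 0},
  ],
)

```text
time: 6.58
tool_pos: [0.5477, -0.42, 0.3033]
ee_rot: [-3.138, -0.001, 1.166]
wrist_force: [0.1, -1.0, -1.5]
width: 0.0182
```

>>> play_rows(
  rows=[
    {"linear": [1.5,-0.6,0],"spin": 0},
    {"linear": [2.5,-1,0],"spin": 0},
    {"linear": [3,-1.1,0],"spin": 0},
    {"linear": [3,-1.1,0],"spin": 0},
    {"linear": [3,-1.1,0],"spin": 0},
    {"linear": [3,-1.1,0],"spin": 0},
    {"linear": [3,-1.1,0],"spin": 0},
    {"linear": [2.5,-1,0],"spin": 0},
    {"linear": [1.9,-0.9,0],"spin": 0},
    {"linear": [0,0,0],"spin": 0},
    {"linear": [0,0,0],"spin": 0},
    {"linear": [0,0,0],"spin": 0},
  ],
)

```text
time: 7.58
tool_pos: [0.5576, -0.1703, 0.305]
ee_rot: [-3.14, 0.001, 1.163]
wrist_force: [-1.0, 1.0, -1.6]
width: 0.0184
```

```bash
python3 - <<'E'
from h import *
from bench import robot,eyes
np.set_printoptions(precision=2,suppress=True)
o=robot.get_obs();print(o['time'],o['tool_pos'],o['ee_rot'],o['joint_positions'],o['width'],o['wrist_force'])
S=eyes.snapshot('side');T=eyes.snapshot('top')
P=o['tool_pos'];print(proj(S,[P-[0,0,.118],P-[0,0,.023]]),proj(T,[P-[0,0,.118],P-[0,0,.023]]))
cv2.imwrite('pics/s3.png',S['frame'][:,:,::-1]);cv2.imwrite('pics/t3.png',T['frame'][:,:,::-1])
a=cv2.resize(S['frame'][90:210,260:340,::-1],None,fx=5,fy=5,interpolation=2)
b=cv2.resize(T['frame'][160:280,210:290,::-1],None,fx=5,fy=5,interpolation=2)
cv2.imwrite('pics/3.png',np.hstack([a,b]))
E
```

```text
7.5833 [ 0.56 -0.17  0.3 ] [-3.14  0.    1.16] [-0.39  0.16  1.12 -0.    1.86  0.01] 0.018440387507590826 [-1.05  1.03 -1.61]
[[293.2  141.29]
 [290.8  104.39]] [[249.41 210.92]
 [241.95 207.5 ]]
```

View pics/3.png

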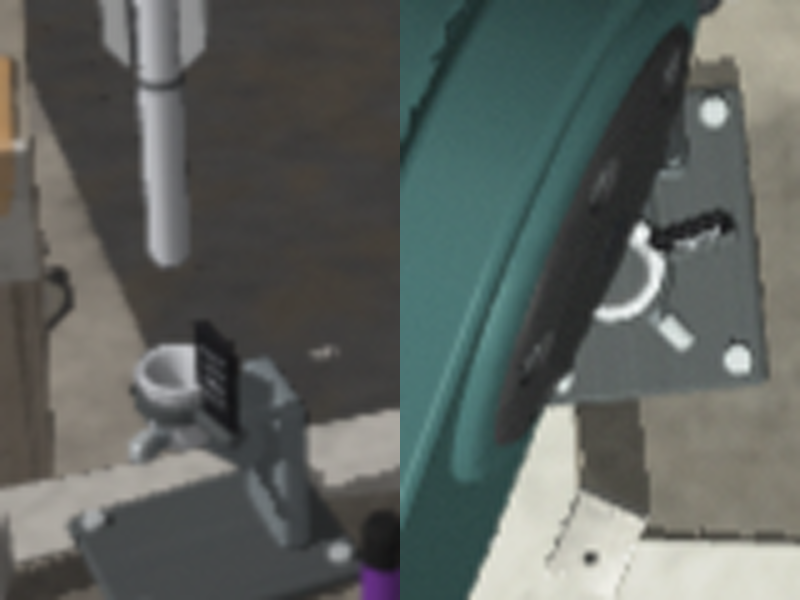

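```bash
python3 - <<'E'
from h import *
from bench import robot,eyes
np.set_printoptions(precision=4,suppress=True)
S=eyes.snapshot('side');T=eyes.snapshot('top')
print(atz(S,(294.4,164.1),.125),atz(T,(251.9,213.0),.125))
th=np.linspace(0,2*np.pi,73)[:-1]
def circ(c,r,z): return np.c_[c[0]+r*np.cos(th),c[1]+r*np.sin(th),0*th+z]
# gradient-based search: maximise edge strength along projected rim circle
def grads(im):
    g=cv2.GaussianBlur(cv2.cvtColor(im,cv2.COLOR_BGR2GRAY),(0,0),.7).astype(np.float32)
    return np.hypot(cv2.Sobel(g,5,1,0),cv2.Sobel(g,5,0,1))
imS,imT=cv2.imread('pics/s3.png'),cv2.imread('pics/top0.png')
for n,p,im in(('S',S,imS),('T',T,imT)):
    G=grads(im);best=[]
    for x in np.arange(.545,.572,.001):
        for y in np.arange(-.185,-.155,.001):
            m=np.r_[proj(p,circ((x,y),.0205,.125))].astype(np.float32)
            v=cv2.remap(G,m[:,:1],m[:,1:],1).ravel()
            best.append((np.mean(np.minimum(v,150)),x,y))
    best.sort(reverse=True);print(n,np.array(best[:6]))
    c=best[0][1:];x0,y0=np.int32(proj(p,[[*c,.125]])[0])-40
    a=cv2.resize(im[y0:y0+80,x0:x0+80],None,fx=5,fy=5,interpolation=2)
    for c_,col in((c,(0,0,255)),((.558,-.170),(0,255,0))):
        for q in proj(p,circ(c_,.0205,.125)): cv2.circle(a,tuple(np.int32((q-[x0,y0]+.5)*5)),1,col,-1)
    cv2.imwrite(f'pics/o{n}.png',a)
cv2.imwrite('pics/4.png',np.hstack([cv2.imread('pics/oS.png'),cv2.imread('pics/oT.png')]))
E
```

```text
[ 0.556  -0.1745  0.125 ] [ 0.5571 -0.1677  0.125 ]
S [[113.1267   0.557   -0.182 ]
 [112.2998   0.557   -0.183 ]
 [111.981    0.559   -0.178 ]
 [111.915    0.557   -0.181 ]
 [111.8223   0.558   -0.181 ]
 [111.7771   0.56    -0.178 ]]
T [[142.0298   0.556   -0.168 ]
 [140.8426   0.557   -0.168 ]
 [140.1018   0.556   -0.167 ]
 [137.5997   0.557   -0.167 ]
 [132.9015   0.557   -0.169 ]
 [132.8146   0.555   -0.167 ]]
```

View pics/4.png

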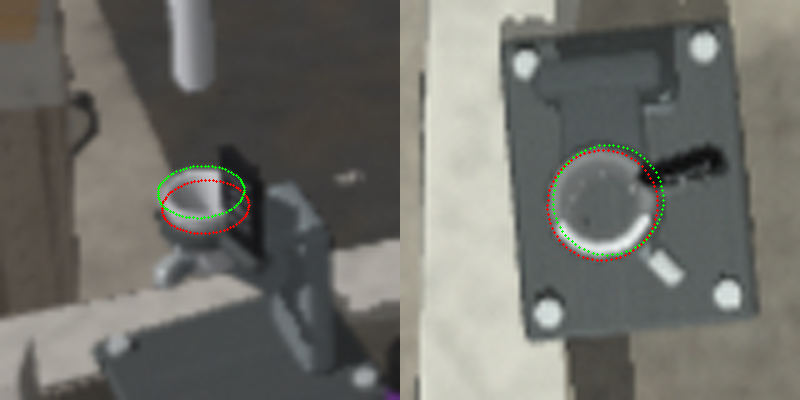

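In picture 4 the green circle at (0.558, -0.170) fits the rim in the side view to about 1–2 mm, and the top view agrees to 2–3 mm. I take the eye at about (0.557, -0.171), well within the capture of the flared mouth, and lower the leg in stages.

>>> play_rows(
  rows=[
    {"linear": [-0.1,0,0.5],"spin": 0},
    {"linear": [0,0,1],"spin": 0},
    {"linear": [0,0,1],"spin": 0},
    {"linear": [0,0,1],"spin": 0},
    {"linear": [0,0,1],"spin": 0},
    {"linear": [0,0,1],"spin": 0},
    {"linear": [0,0,0.7],"spin": 0},
    {"linear": [0,0,0.5],"spin": 0},
    {"linear": [0,0,0.5],"spin": 0},
    {"linear": [0,0,0.3],"spin": 0},
    {"linear": [0,0,0],"spin": 0},
    {"linear": [0,0,0],"spin": 0},
  ],
)

```text
time: 8.78
tool_pos: [0.5576, -0.1708, 0.2311]
ee_rot: [3.141, 0.0, 1.165]
wrist_force: [1.0, 1.2, -1.3]
width: 0.0185
```

```bash
python3 - <<'E'
from h import *
from bench import robot,eyes
o=robot.get_obs();print(o['time'],o['tool_pos'],o['ee_rot'],o['width'],o['wrist_force'],o['wrist_torque'])
S=eyes.snapshot('side')
cv2.imwrite('pics/5.png',cv2.resize(S['frame'][100:200,260:340,::-1],None,fx=6,fy=6,interpolation=2))
E
```

```text
8.7833 [ 0.55757422 -0.17083196  0.23112676] [3.14106298e+00 4.83572487e-05 1.16477348e+00] 0.01845485921386428 [ 0.95249647  1.15631621 -1.34781969] [ 0.0154983  -0.00522597 -0.01328277]
```

View pics/5.png

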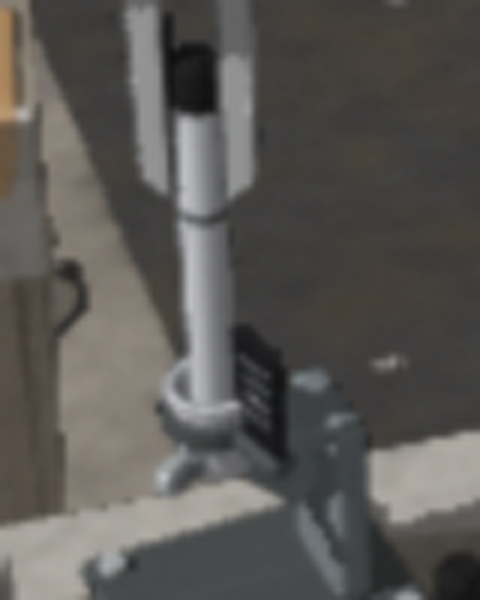

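Picture 5 shows the leg's tip inside the flared mouth, centred at crop (212,400), with no side force. I continue down.

>>> play_rows(
  rows=[
    {"linear": [0,0,0.4],"spin": 0},
    {"linear": [0,0,0.4],"spin": 0},
    {"linear": [0,0,0.4],"spin": 0},
    {"linear": [0,0,0.4],"spin": 0},
    {"linear": [0,0,0.4],"spin": 0},
    {"linear": [0,0,0.4],"spin": 0},
    {"linear": [0,0,0],"spin": 0},
    {"linear": [0,0,0],"spin": 0},
  ],
)

```text
time: 9.5
tool_pos: [0.5573, -0.1706, 0.2061]
ee_rot: [-3.14, -0.0, 1.165]
wrist_force: [0.9, 1.1, -1.8]
width: 0.0187
```

>>> play_rows(
  rows=[
    {"linear": [0,0,0.4],"spin": 0},
    {"linear": [0,0,0.4],"spin": 0},
    {"linear": [0,0,0.4],"spin": 0},
    {"linear": [0,0,0.4],"spin": 0},
    {"linear": [0,0,0.4],"spin": 0},
    {"linear": [0,0,0.4],"spin": 0},
    {"linear": [0,0,0.4],"spin": 0},
    {"linear": [0,0,0],"spin": 0},
    {"linear": [0,0,0],"spin": 0},
  ],
)

```text
time: 10.25
tool_pos: [0.5573, -0.1706, 0.1778]
ee_rot: [-3.14, -0.0, 1.165]
wrist_force: [0.0, 2.2, -2.5]
width: 0.0183
```

>>> play_rows(
  rows=[
    {"linear": [0,0,0.4],"spin": 0},
    {"linear": [0,0,0.4],"spin": 0},
    {"linear": [0,0,0.4],"spin": 0},
    {"linear": [0,0,0.4],"spin": 0},
    {"linear": [0,0,0.4],"spin": 0},
    {"linear": [0,0,0.4],"spin": 0},
    {"linear": [0,0,0.3],"spin": 0},
    {"linear": [0,0,0],"spin": 0},
    {"linear": [0,0,0],"spin": 0},
  ],
)

```text
time: 11.0
tool_pos: [0.5573, -0.1706, 0.1508]
ee_rot: [-3.14, -0.0, 1.165]
wrist_force: [0.4, 3.6, -3.0]
width: 0.0187
```

```bash
python3 - <<'E'
from h import *
from bench import robot,eyes
np.set_printoptions(precision=4,suppress=True)
o=robot.get_obs();print(o['time'],o['tool_pos'],o['ee_rot'],o['width'],o['wrist_force'],o['wrist_torque'])
S=eyes.snapshot('side')
P=o['tool_pos']
for z in(.143,P[2]-.023): print(z,proj(S,[[P[0],P[1],z],[P[0]-.0,P[1]-.0095,z]]))
cv2.imwrite('pics/6.png',cv2.resize(S['frame'][100:200,260:340,::-1],None,fx=6,fy=6,interpolation=2))
for r in range(150,172):print(r,(S['frame'][r,286:304].astype(int).sum(1)//3))
E
```

```text
11.0 [ 0.5573 -0.1706  0.1508] [-3.1405 -0.0002  1.1649] 0.01871400838216264 [ 0.4481  3.6498 -3.0271] [ 0.8253  0.0174 -0.0591]
0.143 [[294.1251 156.9339]
 [295.1593 159.2239]]
0.127775893284679 [[294.4636 162.1186]
 [295.49   164.4217]]
150 [148 145 137 104  86 145 170 156 138 120 104 103  96 141 145 145 134  97]
151 [145 145 138 108  88 150 182 175 155 134 114  98  97 140 145 144 135  98]
152 [145 145 140 115  82 139 181 177 157 137 118  98  96 137 144 144 135 100]
153 [142 146 144 124  75 128 181 178 158 137 118  98  80 104 123 139 136 107]
154 [142 146 144 127  70 120 181 179 159 137 118  97  65  58  73 103 129 109]
155 [144 146 145 128  71 118 181 180 160 139 119  96  62  37  40  58  81  81]
156 [145 146 144 129  72 117 182 180 161 140 120  99  69  34  30  35  40  44]
157 [144 146 144 129  76 114 182 182 161 140 120 100  72  34  28  30  33  32]
158 [143 144 144 130  81 113 182 182 163 142 121 100  72  37  33  29  28  31]
159 [128 128 140 131  84 114 184 182 164 142 122 101  76  49  60  38  29  27]
160 [126 119 116 130  94 117 184 184 166 143 123 105  85  45  52  61  45  32]
161
[... 154 characters left out ...]
63 [137 152 154 110 100 117 155 176 164 142 121 101  71  38  45  64  63  45]
164 [136 154 153 104  98 108 115 129 128 113  94  76  51  34  36  51  60  62]
165 [129 154 173 133 102 114 140 115  98  85  74  74  64  47  49  65  55  53]
166 [113 131 181 176 137 133 173 167 153 135 117 107 102  80  51  69  94  52]
167 [ 78  97 146 179 184 172 170 171 164 155 150 155 163 139  82  54  71  74]
168 [ 69  80 111 159 167 169 168 178 176 166 158 149 129 111  77  72  54  60]
169 [102  83  85 121 154 155 152 150 142 129 125 116 101  92  64  58  63  54]
170 [111  83  79  88 107 117 134 138 129 118 105  96  83  81  57  38  47  55]
171 [115  84  77  77  83  87  95  97  95  94  83  79  73  69  50  30  31  41]
```

View pics/6.png

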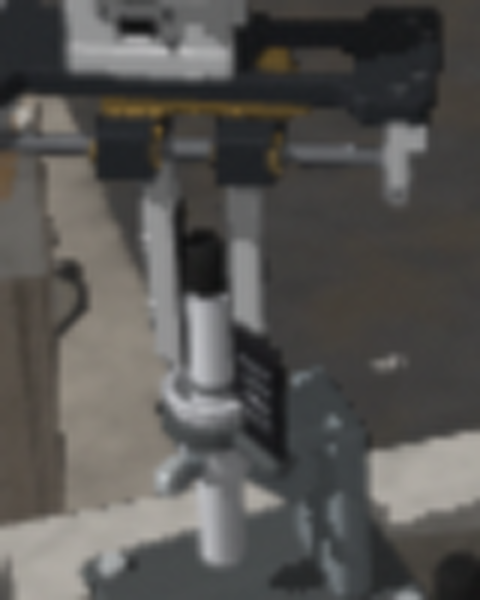

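The ring measures at row 164.5 against 164.4 predicted for z=0.128, so there was no slip. It is 3 mm above the rim. I lower the last 3 mm and nudge 1 mm in +y to relieve the wall contact.

>>> play_rows(
  rows=[
    {"linear": [0.1,-0.05,0.1],"spin": 0},
    {"linear": [0,0,0.2],"spin": 0},
    {"linear": [0,0,0],"spin": 0},
    {"linear": [0,0,0],"spin": 0},
    {"linear": [0,0,0],"spin": 0},
    {"linear": [0,0,0],"spin": 0},
    {"linear": [0,0,0],"spin": 0},
    {"linear": [0,0,0],"spin": 0},
  ],
)

```text
time: 11.72
tool_pos: [0.5575, -0.1702, 0.1489]
ee_rot: [3.141, 0.001, 1.164]
wrist_force: [-0.4, 0.3, -1.8]
width: 0.0181
```

>>> play_rows(
  rows=[
    {"linear": [0,0,0],"spin": 3},
    {"linear": [0,0,0],"spin": 4},
    {"linear": [0,0,0],"spin": 4},
    {"linear": [0,0,0],"spin": 4},
    {"linear": [0,0,0],"spin": 4},
    {"linear": [0,0,0],"spin": 4},
    {"linear": [0,0,0],"spin": 4},
    {"linear": [0,0,0],"spin": 4},
    {"linear": [0,0,0],"spin": 4},
    {"linear": [0,0,0],"spin": 4},
    {"linear": [0,0,0],"spin": 3},
    {"linear": [0,0,0],"spin": 0},
  ],
)

```text
time: 12.72
tool_pos: [0.5587, -0.1696, 0.1492]
ee_rot: [3.14, -0.003, 0.431]
wrist_force: [3.5, 0.8, -2.2]
width: 0.0182
```

>>> play_rows(
  rows=[
    {"linear": [0,0,0],"spin": 2},
    {"linear": [0,0,0],"spin": 3},
    {"linear": [0,0,0],"spin": 3},
    {"linear": [0,0,0],"spin": 3},
    {"linear": [0,0,0],"spin": 3},
    {"linear": [0,0,0],"spin": 3},
    {"linear": [0,0,0],"spin": 3},
    {"linear": [0,0,0],"spin": 0},
    {"linear": [0,0,0],"spin": 0},
  ],
)

```text
time: 13.47
tool_pos: [0.5585, -0.1703, 0.1492]
ee_rot: [3.14, -0.003, 0.085]
wrist_force: [4.1, -0.5, -1.9]
width: 0.0187
```

```bash
python3 - <<'E'
from h import *
from bench import robot,eyes
np.set_printoptions(precision=4,suppress=True)
o=robot.get_obs();print(o['time'],o['tool_pos'],o['ee_rot'],o['joint_positions'][5],o['width'],o['wrist_force'],o['wrist_torque'])
S=eyes.snapshot('side');T=eyes.snapshot('top')
a=cv2.resize(S['frame'][110:190,260:340,::-1],None,fx=5,fy=5,interpolation=2)
b=cv2.resize(T['frame'][170:250,210:290,::-1],None,fx=5,fy=5,interpolation=2)
cv2.imwrite('pics/7.png',np.hstack([a,b]))
E
```

```text
13.4667 [ 0.5585 -0.1703  0.1492] [ 3.14   -0.0027  0.0848] 1.0930739496392101 0.01873221057337357 [ 4.1187 -0.4905 -1.9401] [-0.0289 -0.7222  0.0739]
```

View pics/7.png

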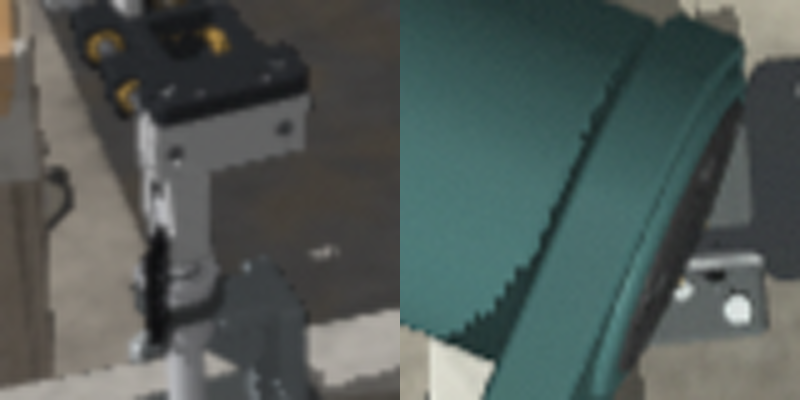

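Picture 7 shows the paddle (crop 157,290) pushed round ahead of the finger, with a torque of 0.074 N m, which is the lever's friction. The ring is still at the rim. I go on to the stop in small steps.

>>> play_rows(
  rows=[
    {"linear": [0,0,0],"spin": 2},
    {"linear": [0,0,0],"spin": 2},
    {"linear": [0,0,0],"spin": 2},
    {"linear": [0,0,0],"spin": 2},
    {"linear": [0,0,0],"spin": 2},
    {"linear": [0,0,0],"spin": 0},
  ],
)

```text
time: 14.07
tool_pos: [0.5588, -0.1707, 0.1492]
ee_rot: [3.14, -0.004, -0.091]
wrist_force: [6.8, -3.4, -2.8]
width: 0.0187
```

```bash
python3 -c "
from bench import robot
o=robot.get_obs();print(o['ee_rot'],o['wrist_force'],o['wrist_torque'],o['tool_pos'])"
```

```text
[ 3.13996049 -0.0038743  -0.09115101] [ 6.79561095 -3.36270863 -2.76006185] [ 0.0566605  -0.96364663  0.33107494] [ 0.55881134 -0.17066961  0.14923302]
```

>>> play_rows(
  rows=[
    {"linear": [0,0,0],"spin": 1},
    {"linear": [0,0,0],"spin": 1},
    {"linear": [0,0,0],"spin": 1},
    {"linear": [0,0,0],"spin": 1},
    {"linear": [0,0,0],"spin": 0},
    {"linear": [0,0,0],"spin": 0},
  ],
)

```text
time: 14.57
tool_pos: [0.5597, -0.1709, 0.1493]
ee_rot: [3.14, -0.006, -0.159]
wrist_force: [8.4, -4.8, -4.2]
width: 0.0184
```

```bash
python3 -c "
from bench import robot
o=robot.get_obs();print(o['ee_rot'],o['wrist_force'],o['wrist_torque'],o['tool_pos'])"
```

```text
[ 3.13995815 -0.00617832 -0.15949608] [ 8.37620198 -4.83389205 -4.18261472] [-0.06254166 -1.38337634  0.49681519] [ 0.55968691 -0.17093689  0.14931624]
```

The torque rose to 0.5 N m at finger angle -1.73 rad, against -1.72 predicted for the stop. I check with a picture.

```bash
python3 - <<'E'
from h import *
from bench import robot,eyes
np.set_printoptions(precision=2,suppress=True)
S=eyes.snapshot('side')
x0,y0=265,125
a=cv2.resize(S['frame'][y0:185,x0:325,::-1],None,fx=9,fy=9,interpolation=2)
e=np.array([.558,-.1705])
for lev,col in((1.1,(0,0,255)),(.98,(0,255,255)),(.8,(0,255,0))):
    w=-1.2-lev+.10
    d=np.array([np.cos(w),np.sin(w)])
    q=proj(S,[[*(e+d*r),z] for r,z in((.018,.165),(.048,.165),(.048,.125))])
    cv2.polylines(a,[np.int32((q-[x0,y0]+.5)*9)],False,col,1)
for z in(.119,.125,.131): print(z,proj(S,[[e[0],e[1]-.0095,z]]))
for r in range(155,172):print(r,(S['frame'][r,288:304].astype(int).sum(1)//3))
cv2.imwrite('pics/8.png',a)
E
```

```text
0.119 [[295.95 167.29]]
0.125 [[295.82 165.28]]
0.131 [[295.69 163.25]]
155 [ 67  57  42  69 120 125 124 124 124 124 125 127 122  71  61  62]
156 [ 68  38  26  41  85 120 125 125 124 124 124 124 114  70  61  62]
157 [ 77  33  21  33  70 108 121 123 124 123 124 122 111  69  59  60]
158 [ 54  22  16  30  67  99 106 111 121 124 124 123 110  68  60  60]
159 [ 30  18  15  25  59  97 101 102 110 121 124 123 111  72  62  60]
160 [ 19  16  17  28  61 105 100  99 102 111 121 123 115  88  68  61]
161 [ 17  13  22  32  61 105 101  99  99 101 110 119 116 102  88  65]
162 [16 20 29 27 49 88 96 94 94 91 92 95 98 99 94 65]
163 [ 19  26  28  30  61 108 117 103  99  99  92  83  88  97  99  85]
164 [ 21  30  25  32  57 107 133 120  93  81  73  67  85  95  98  81]
165 [ 19  25  31  29  51  92 105  92  74  64  62  73  90  99  94  61]
166 [ 16  23  31  29  59 113 145 125 111 103  93  93 101 100  85  48]
167 [ 19  23  25  33  53 102 135 127 117 108 105 104 102  92  74  45]
168 [ 18  18  25  39  71 104 114 112 109 105 102 100  97  86  59  43]
169 [ 16  21  31  45  86 120 107 103 101 101  98  96  89  64  46  39]
170 [ 17  17  26  44  86 130 117 100  97  92  78  72  59  46  39  40]
171 [17 18 23 29 53 85 75 64 63 60 52 49 44 40 39 43]
```

View pics/8.png

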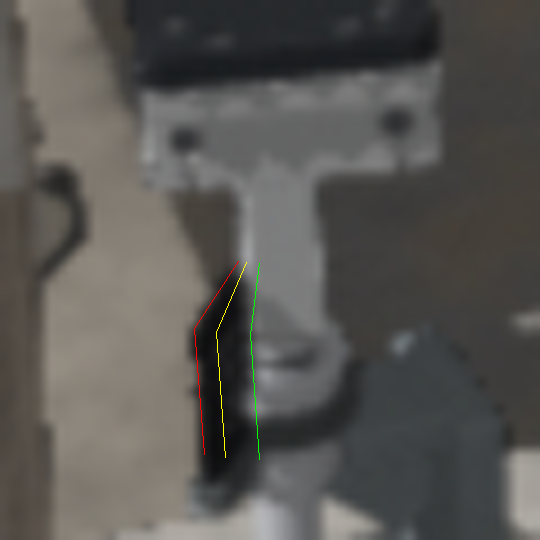

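The paddle's outer edge lies between the 0.98 and 1.1 projections, and the ring is at row 165, right for z≈0.125. I press 3° further to see whether the paddle still moves or is at the stop.

```bash
cat > edge.py <<'E'
from h import *
from bench import robot,eyes
S=eyes.snapshot('side');g=cv2.cvtColor(S['frame'],cv2.COLOR_RGB2GRAY).astype(float)
L=[]
for r in range(164,174):
    row=g[r,278:296];i=np.argmax(row<60);L.append(278+i-1+(row[i-1]-60)/(row[i-1]-row[i]))
print(np.round(L,2),np.mean(L));o=robot.get_obs();print(o['ee_rot'][2],o['wrist_torque'],o['wrist_force'],o['tool_pos'])
E
python3 edge.py
```

```text
[285.87 286.59 286.69 286.69 286.3  286.62 286.73 286.76 286.75 286.76] 286.5765777927804
-0.1595251550764092 [-0.00712041 -1.3614368   0.48074539] [ 8.15396417 -4.06059617 -4.03018326] [ 0.55967989 -0.17098201  0.14933906]
```

>>> play_rows(
  rows=[
    {"linear": [0,0,0],"spin": 1},
    {"linear": [0,0,0],"spin": 1},
    {"linear": [0,0,0],"spin": 1},
    {"linear": [0,0,0],"spin": 0},
    {"linear": [0,0,0],"spin": 0},
  ],
)

```text
time: 15.08
tool_pos: [0.5604, -0.1715, 0.1494]
ee_rot: [3.14, -0.008, -0.212]
wrist_force: [10.2, -5.2, -4.2]
width: 0.0187
```

```bash
python3 edge.py
```

```text
[285.87 286.6  286.69 286.68 286.31 286.63 286.75 286.76 286.75 286.75] 286.5785434617553
-0.2118645855430319 [-0.15174043 -1.74152645  0.58951477] [10.87481247 -5.52084537 -5.02833544] [ 0.56039473 -0.17143143  0.1494044 ]
```

The paddle did not move (286.577 → 286.579 px), so it is at the stop. The extra push only pulls the tool sideways, so I back off 6°; the lever stays where it is left.

>>> play_rows(
  rows=[
    {"linear": [0,0,0],"spin": -2},
    {"linear": [0,0,0],"spin": -2},
    {"linear": [0,0,0],"spin": -2},
    {"linear": [0,0,0],"spin": 0},
    {"linear": [0,0,0],"spin": 0},
    {"linear": [0,0,0],"spin": 0},
  ],
)

```text
time: 15.63
tool_pos: [0.5596, -0.1707, 0.1494]
ee_rot: [3.14, -0.006, -0.108]
wrist_force: [7.7, -2.0, -4.2]
width: 0.0188
```

```bash
python3 edge.py
```

```text
[285.89 286.59 286.69 286.69 286.33 286.63 286.73 286.75 286.75 286.77] 286.58270079920254
-0.10814857530279776 [-0.33874695 -1.56400384  0.0225391 ] [ 6.91499135 -1.47441474 -3.26029215] [ 0.5595745  -0.17076268  0.14935071]
```

```bash
python3 -c "
from bench import robot
print(robot.close_job())"
```

```text
the job is handed in; nothing more can be done
None
```

I put the ringed long leg through the eye, held it with its mark at the rim, and shut the lever by turning the gripper about the leg. I then handed the job in at about 15.6 s with the leg still gripped; no verdict was reported.

**Lever:** it is shut against its stop. The paddle did not move (286.58 px) when I pressed 3° further, nor when I backed off 6° to unload it. Its edge lay between my projections for 0.98 and 1.1 rad, so the picture alone did not settle the angle. The steady paddle and the torque rise to 0.5–0.6 N m do.

**Leg height and hold:** the mark is at about z = 0.126, roughly 1 mm above the rim, by both the ring's pixel row and the tool height. The tool tilt is about 0.006 rad and the jaw opening 18.8 mm, so the grip holds.

**What disagreed or went off plan:**
- **First grip:** it was about 6 mm off-centre, so I opened and regripped in the rack.
- **Eye position:** the two cameras differed by several millimetres, and I used a value in between.
- **Side load:** about 7 N of sideways force remained at the end, and the tool had shifted about 2 mm in x after the lever shut. The bore limits the leg itself, but I did not measure its final offset from the eye's axis separately.
- **Other things on the bench:** the short leg stood undisturbed in the picture after the lift. I did not look at it or the other objects again, but nothing was touched after that.

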